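# Clamp a plywood gearbox in the glue-up jig

### The arm

A 7-joint arm with a two-finger parallel gripper is mounted at the origin on the work surface. World frame = base frame: x ahead of the robot, y to its left, z up, the work surface at z = 0. Lengths are in m, angles in rad, forces in N, time in s.
With the tool pointing down it reaches from about 0.4 to 0.875 m from the base axis. Payload 6.5 kg.
Tool frame: the origin (TCP) lies midway between the tips of the shut fingers; the grasp point (between the pads) lies 19 mm behind it (robot.grip_point_offset is the distance from the TCP to the grasp point, in m); z points along the fingers, y is the line along which they close (so a half turn about z gives the same grasp; the last joint's range is limited). The gripper opens to 85 mm and grips with 20 to 120 N. Pads are 22 mm wide; open, the fingers measure 114 mm over their backs; the gripper's body (76 mm by 85 mm) begins 54 mm behind the grasp point. The pads swing forward as they close: fully open they stand 13 mm farther back than shut.
Start: joints at [1.253, 0.536, -0.004, 1.538, 0.003, 1.067, -0.071], TCP at [0.162, -0.629, 0.231] pointing down, gripper open.
Joint ranges: [-2.7, 2.7], [-0.37, 2.16], [-1.27, 1.26], [0.24, 2.4], [-1.31, 4.45], [0.19, 1.91], [-2.76, 2.76]. Speed limits (rad/s): [2.39, 2.39, 3.14, 3.14, 3.14, 3.14, 3.14].

### API

Orientations are given as a unit quaternion [x, y, z, w].
In Python, from rig import robot, viewer gives the robot as it stands. Calls block until the motion is done:
- robot.reach(position, orientation): joint-space move of the TCP to a pose.
- robot.line_to(position, rot=None, speed=0.15): straight line of the TCP; rot=None keeps the orientation; speed is the mean speed in m/s.
- robot.goto_joints(angles): joint-space move.
- robot.command_gripper(opening, squeeze=None): finger opening in m; squeeze is the grip in N (None keeps the last); returns when the fingers have stopped.
- robot.wait(seconds).
- robot.ik(position, orientation): joint angles nearest the present ones, or None.
- robot.state(): the state.
- viewer.snapshot(name): name is "scene" or "top" or "wrist"; returns the picture (400x640x3 uint8, red, green, blue); there is no depth.
- viewer.get_calibration(name): a dict with "fx", "fy", "cx", "cy" (pixels), "extrinsics" (4x4, takes a point from camera to world coordinates); the wrist camera has in their place "mount" (4x4, takes a point from camera to tool coordinates, whose origin is the TCP and whose axes are the flange's). Camera axes: x right, y up, looking along -z (the intrinsics and any distortion apply to the point x, -y, -z); pixel columns grow to the right and rows downward; lengths in m; the calibration is good to about 2 mm. A picture is of the moment at which its call begins: read the wrist's pose just before it. get_calibration takes no time and is no camera call.
A pose or a line that the arm cannot do raises robot.Unreachable and nothing moves.
- robot.hand_in(): hands the job in; it is judged then, once.
The state is a dict: "time_s": time; "joint_positions": joint angles; "dq": joint speeds; "effort": joint torques, N m; "ee_pos": TCP position; "ee_rot": TCP orientation; "contact_force": force on the tool from outside, world axes, zero at the start; "ft_torque": the same for the moment, N m; "gripper_width": finger opening in m; "gripper_force": force on a finger pad.
Only numpy, scipy, OpenCV 4.12 (cv2) and the standard library are available. Lean on these libraries where they do the work, as an engineer would, in place of code of your own. Each camera call takes 0.05 s, during which the arm holds its last target. There are 200 camera calls.

### The job

Stand the loose plywood gearbox flat in the bed of the glue-up jig, between the rubber foot and the steel stop, and let go of it. Then close the jaw by turning only the black knob clockwise until the resistance suddenly rises because the gearbox is nipped hard against the stop, and from that point give the knob one eighth of a turn more, no further, and let go. Do not push the jaw by hand, and leave the other things on the table alone.

Things in the scene. Friction and masses are not known exactly. Their poses are not given: they have to be found in the camera images.
- gearbox_mid (a point): centre of the loose gearbox, a closed plywood block 50 mm long (its x), 40 mm wide (its y) and 50 mm high, upright, about 120 g; the point is 25 mm above its underside. A dark slot on its top runs along its x. The two ends are alike.
- jig: fixed glue-up jig on the table: plywood base plate 250 x 100 x 12 mm (x -135 to +115 mm). Origin on the table, z up, x runs from knob to stop (clamping direction). The gearbox stands on the plate (z = 12 mm), lengthwise on y = 0, between two rails 5 mm high, 6 mm wide, x -7 to +59 mm, inner faces at y = -24 and +24 mm (4 mm to spare each side).
- stop_face (a point): centre of the face (towards -x of the jig) of the aluminium backing pad (60 wide, 40 high) on the fixed steel stop, 25 mm above the base plate; axes of the jig. The stop stands elsewhere along the jig's x each time, and under about 3 N the pad slides back by 0 to 4 mm, how far cannot be seen, before it bears hard. The gearbox's end must finally bear on this face.
- foot_face (a point): centre of the face (towards +x of the jig) of the black rubber foot that presses the gearbox, 25 mm above the base plate; axes of the jig. Plate 36 mm wide, 34 high, on a plunger in the jaw; moves with the jaw. Once the gearbox is nipped the plunger gives way under a nearly constant 35 N and stays where it was pushed.
- jaw_front (a point): centre of the front of the aluminium sliding jaw (50 mm wide, 36 mm high), at the foot's height; axes of the jig. The foot's face stands 22 mm ahead of it (along x of the jig) while the plunger is out, and less by 5 mm for each radian the knob is turned after nipping.
- knob_grip (a point): middle of the black knob's grip, an upright bar 44 mm long (its x), 14 thick, 32 high; on the vertical turning axis (x -90, y 0 of the jig), 75 mm above the table; disc of radius 22 below z = 60 mm. Clockwise from above first takes up 0 to 0.7 rad of play, then closes the jaw 5 mm/rad. Free 0.03 N m, nipped 0.2; stays where left. Nips 1.5 to 4 rad from the start: regrasp.
- wheel: bystander: toy wheel lying flat, rubber tyre 66 mm across, 26 mm high; origin under its centre
- motor: bystander: small yellow gear motor, 64 x 22 x 19 mm; origin under its centre
- driver: bystander: screwdriver lying down; origin under its middle
- parts_tray: bystander: open white tray 120 x 160 x 40 mm; origin under its centre
There are look-alikes about, which are no part of the job. Leave any blue look-alike of the part that bears gearbox_mid alone.

How it is judged:
On the way, in this order (a step that is already met when the one before it is completed fails the run):
1. the gearbox stands flat in the bed, lengthwise between foot and stop, released and not yet clamped (z of gearbox_mid in the frame of jig between 0.034 and 0.04 m and angle between gearbox_mid's own z axis and vertical below 0.06 rad and x of gearbox_mid in the frame of stop_face below -0.022 m and x of gearbox_mid in the frame of foot_face above 0.022 m and y of gearbox_mid in the frame of jig between -0.008 and 0.008 m and contact force between the fingers and gearbox below 0.1 N and x of foot_face in the frame of jaw_front above 0.0213 m), for 0.2 s.
2. the gearbox is nipped between foot and stop (x of gearbox_mid in the frame of stop_face above -0.0265 m and x of gearbox_mid in the frame of foot_face below 0.0265 m and x of foot_face in the frame of jaw_front below 0.0214 m), for 0.1 s.
At the end, for the whole second after the job is handed in: The gearbox stands flat and square in the bed, its end on the stop (within 1.5 mm), still pressed by the foot with at least 1 N, and the plunger is pushed in 2.6 to 5.2 mm, which is an eighth of a turn (45 degrees) past nipping, give or take 15 degrees; everything is released and at rest (x of foot_face in the frame of jaw_front between 0.0168 and 0.0194 m and contact force between jaw and gearbox above 1 N and x of gearbox_mid in the frame of stop_face between -0.0265 and -0.0235 m and z of gearbox_mid in the frame of jig between 0.034 and 0.04 m and angle between gearbox_mid's own z axis and vertical below 0.06 rad and angle between the x axis of gearbox_mid and the x axis of jig, either way round below 0.08 rad and y of gearbox_mid in the frame of jig between -0.008 and 0.008 m and linear speed of gearbox below 0.01 m/s); the robot touches nothing.
It fails at once if overtightened: the knob is turned more than about 75 degrees past nipping (x of foot_face in the frame of jaw_front below 0.0155 m).
It fails at once if the jaw or its foot is pushed by hand (contact force between the fingers and jaw above 10 N).
It fails at once if the gearbox is squeezed in the jig with more than 60 N (contact force between jaw and gearbox above 60 N).
It fails at once if a bystander is moved more than 30 mm (distance of any of wheel, motor, driver, parts_tray from where it was at the start of the episode above 0.03 m).
It also fails if it takes over 72 s, if anything falls off the work surface, if the arm or the gripper's body presses on something with over 40 N, if the wrist force passes 120 N, or if a joint passes its speed limit or range.

## Working session

There is one attempt and no reset: what is moved stays moved. The work goes in short steps, each a Python script; the robot and the scene stay as the last script left them, time stands still between calls to the robot, and variables do not carry over. Pictures are saved under pics/ and viewed, at most 10 in all, crops included, and the job is handed in when it is done.

```bash
ls; mkdir -p pics; python3 - <<'E'
from rig import robot, viewer
import cv2,numpy as np
a=viewer.snapshot("scene");b=viewer.snapshot("top")
cv2.imwrite("pics/scene.png",a[:,:,::-1]);cv2.imwrite("pics/top.png",b[:,:,::-1])
for n in("scene","top","wrist"):print(n,{k:np.round(v,4).tolist() for k,v in viewer.get_calibration(n).items()})
s=robot.state();print({k:np.round(v,3).tolist() for k,v in s.items()})
E
```

```text
pics
scene {'fx': 402.3476, 'fy': 402.3476, 'cx': 318.2818, 'cy': 196.9009, 'extrinsics': [[0.8832, -0.3618, 0.2986, 0.9203], [0.469, 0.6899, -0.5514, -0.584], [-0.0065, 0.627, 0.779, 0.8973], [0.0, 0.0, 0.0, 1.0]]}
top {'fx': 397.7238, 'fy': 397.7238, 'cx': 313.4444, 'cy': 201.5708, 'extrinsics': [[-0.021, 0.9819, -0.1884, 0.3998], [-0.9994, -0.0152, 0.0324, 0.0127], [0.0289, 0.1889, 0.9816, 1.1043], [0.0, 0.0, 0.0, 1.0]]}
wrist {'fx': 309.6007, 'fy': 309.6007, 'cx': 311.7916, 'cy': 198.8274, 'mount': [[-0.0, 0.9548, 0.2974, 0.0748], [1.0, -0.0001, 0.0003, -0.0002], [0.0003, 0.2974, -0.9548, -0.1434], [0.0, 0.0, 0.0, 1.0]]}
{'time_s': 0.1, 'joint_positions': [1.253, 0.537, -0.004, 1.539, 0.003, 1.067, -0.071], 'dq': [0.0, -0.003, 0.0, -0.003, 0.001, 0.0, 0.002], 'effort': [0.003, -58.456, 1.052, -25.978, 0.013, 0.005, -0.0], 'ee_pos': [0.162, -0.629, 0.231], 'ee_rot': [0.992, 0.126, -0.0, -0.001], 'contact_force': [-0.024, -0.224, -0.344], 'ft_torque': [0.014, 0.024, 0.041], 'gripper_force': 0.0, 'gripper_width': 0.085}
```

View pics/top.png

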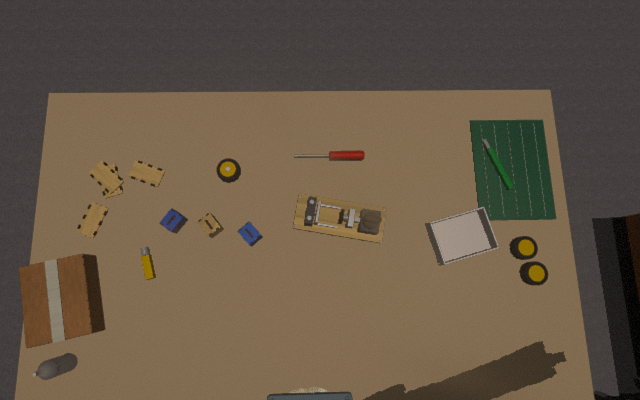

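View pics/scene.png

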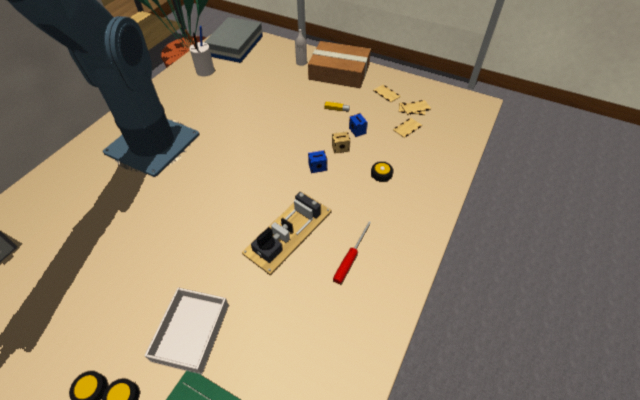

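Top view: the candidates for the gearbox are blue (173,220), plywood (210,224) and blue (250,233). The plywood one fits, since blue look-alikes are excluded. The flat plates at (90–160,170–220) are not blocks. The jig is centred at about (340,217), with the knob at (370,221) and the stop at (311,210). I'll confirm this in a crop.

```bash
cat > h.py <<'E'
from rig import robot, viewer
import cv2,numpy as np
from scipy.spatial.transform import Rotation as R
def cam(n):
    c=viewer.get_calibration(n)
    if n!="wrist": return c,np.array(c["extrinsics"])
    s=robot.state();T=np.eye(4);T[:3,:3]=R.from_quat(s["ee_rot"]).as_matrix();T[:3,3]=s["ee_pos"]
    return c,T@np.array(c["mount"])
def ray(c,E,px,z):
    px=np.atleast_2d(np.array(px,float))
    d=np.c_[(px[:,0]-c["cx"])/c["fx"],-(px[:,1]-c["cy"])/c["fy"],-np.ones(len(px))]@E[:3,:3].T
    return E[:3,3]+d*((z-E[2,3])/d[:,2])[:,None]
def proj(c,E,P):
    q=(np.atleast_2d(P)-E[:3,3])@E[:3,:3]
    return np.c_[c["cx"]+c["fx"]*q[:,0]/-q[:,2],c["cy"]-c["fy"]*q[:,1]/-q[:,2]]
def down(yaw): # tool z down; tool x axis at heading yaw in world
    return (R.from_euler("z",yaw)*R.from_euler("x",np.pi)).as_quat()
E
python3 - <<'E'
from h import *
a=cv2.imread("pics/scene.png");b=cv2.imread("pics/top.png")
u=cv2.resize(b[185:255,150:400],None,fx=3.2,fy=3.2,interpolation=cv2.INTER_CUBIC)
v=cv2.resize(a[110:280,230:400],(360,360),interpolation=cv2.INTER_CUBIC)
o=np.zeros((u.shape[0]+360,800,3),np.uint8);o[:u.shape[0]]=u;o[u.shape[0]:,:360]=v
cv2.imwrite("pics/crop.png",cv2.convertScaleAbs(o,alpha=1.5))
c,E=cam("top")
for n,p,z in[("gb",(210,224),.05),("knob",(370,221),.09),("stop",(311,210),.06),("c1",(297,195),.012),("c2",(293,228),.012),("c3",(386,207),.012),("c4",(382,241),.012)]:print(n,ray(c,E,p,z).round(3))
E
```

```text
gb [[0.546 0.254 0.05 ]]
knob [[ 0.541 -0.166  0.09 ]]
stop [[ 0.577 -0.015  0.06 ]]
c1 [[0.629 0.022 0.012]]
c2 [[0.536 0.035 0.012]]
c3 [[ 0.591 -0.227  0.012]]
c4 [[ 0.496 -0.21   0.012]]
```

View pics/crop.png

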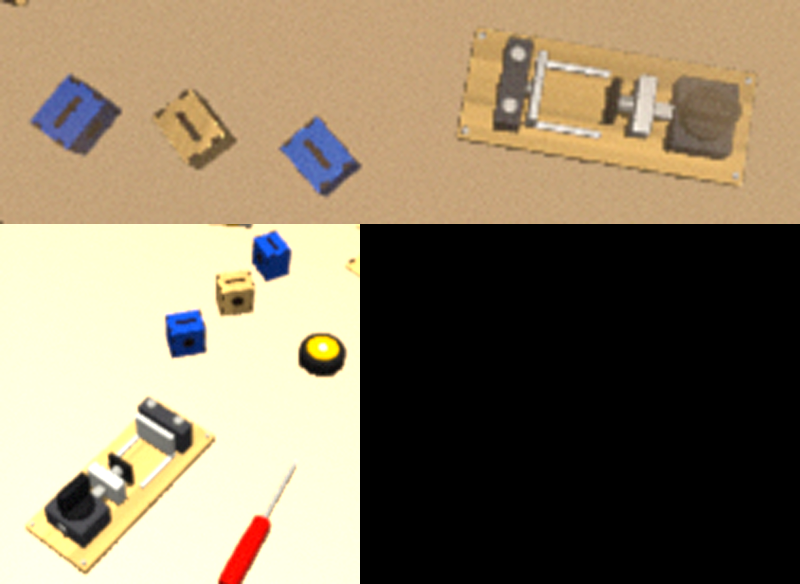

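The crop confirms it: the plywood block at crop (195,128), which is top (211,225), is upright with a dark slot, and its neighbours on both sides are blue. The jig's x axis heads from the knob (right) to the stop (left), at about 81° in world. Next I'll go over the jig and then the gearbox for close looks.

```bash
cat >> h.py <<'E'
def look(name):
    c,E=cam("wrist");im=viewer.snapshot("wrist");cv2.imwrite(f"pics/{name}.png",im[:,:,::-1]);np.save(f"pics/{name}.npy",E);return c,E,im
E
python3 - <<'E'
from h import *
r=np.radians
robot.reach([.56,-.08,.20],down(r(81)));print(robot.state()["time_s"],robot.state()["joint_positions"])
look("jig")
robot.reach([.546,.254,.15],down(r(41)));print(robot.state()["time_s"])
look("gb")
a=cv2.imread("pics/jig.png");b=cv2.imread("pics/gb.png")
cv2.imwrite("pics/both.png",cv2.convertScaleAbs(np.hstack([a[:,120:520],b[:,120:520]]),alpha=1.4))
E
```

```text
2.5167 [ 0.47670128  0.4885304  -0.54508612  1.77037689  0.30093197  0.96648892
 -0.3488402 ]
3.8417
```

View pics/both.png

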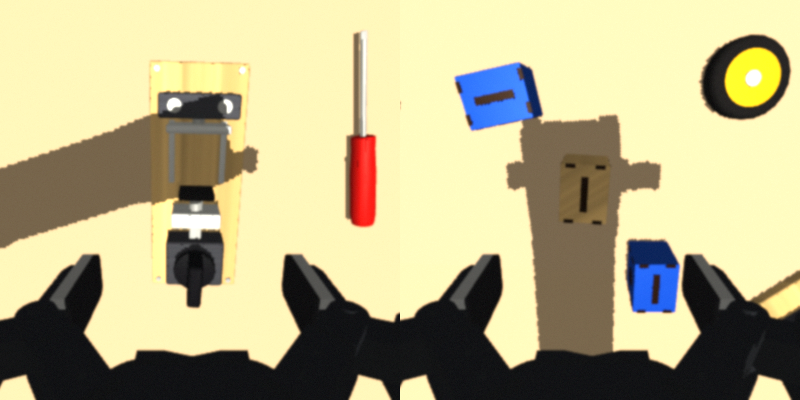

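The left pane shows the jig from above: stop block at pane (200,105), pad at (198,128), foot at (196,193), jaw at (196,215), and the knob bar at (194,275) running roughly along the jig's x. The right pane shows the plywood gearbox with its slot at (584,195), nearly aligned with the tool. Next I'll measure precisely and enlarge the jig.

```bash
python3 - <<'E'
from h import *
c=viewer.get_calibration("wrist")
E=np.load("pics/gb.npy");im=cv2.imread("pics/gb.png").astype(int)
roi=im[170:219,285:325].max(2);m=(roi<60).astype(np.uint8)
n,l,st,ce=cv2.connectedComponentsWithStats(m)
i=1+np.argmax(st[1:,4]);print(st[i],ce[i])
pts=np.argwhere(l==i)[:,::-1]+[285,170]
rc=cv2.fitLine(pts.astype(np.float32),2,0,.01,.01).ravel();ctr=pts.mean(0)
P=ray(c,E,[ctr,ctr+20*rc[:2]],.05);d=P[1]-P[0];print("gb",P[0],np.degrees(np.arctan2(d[1],d[0])),ctr)
E=np.load("pics/jig.npy");print(ray(c,E,[(270,62),(369,65),(270,278),(356,283)],.012).round(4))
a=cv2.imread("pics/jig.png")[55:315,262:378]
cv2.imwrite("pics/jigz.png",cv2.convertScaleAbs(cv2.rotate(cv2.resize(a,None,fx=3,fy=3,interpolation=cv2.INTER_CUBIC),cv2.ROTATE_90_CLOCKWISE),alpha=1.6))
E
```

```text
[ 14   7  10  36 261] [18.51724138 24.21455939]
gb [0.54430057 0.26005694 0.05      ] 37.75247691236303 [303.51724138 194.21455939]
[[ 0.5361  0.0376  0.012 ]
 [ 0.6321  0.0194  0.012 ]
 [ 0.488  -0.2     0.012 ]
 [ 0.5906 -0.2235  0.012 ]]
```

View pics/jigz.png

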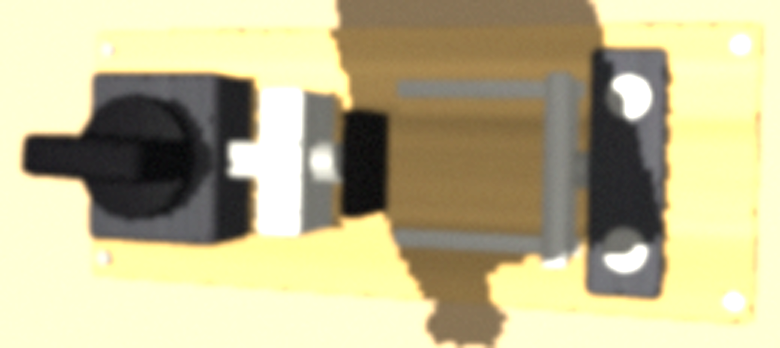

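The enlarged jig shows plate corners at about (97,28), (95,275), (765,22) and (752,322), the pad's near top edge at X=543, the foot's lower front edge at X=388, and a knob bar roughly along the jig's x.

```bash
python3 - <<'E'
from h import *
c=viewer.get_calibration("wrist");E=np.load("pics/jig.npy")
U=lambda X,Y:(262+Y/3,55+(780-X)/3)
C=ray(c,E,[U(97,28),U(95,275),U(763,22),U(752,322)],.012)[:,:2];print(C.round(4))
L=np.array([(-.135,.05),(-.135,-.05),(.115,.05),(.115,-.05)])
A=C-C.mean(0);B=L-L.mean(0)
th=np.arctan2((B[:,0]*A[:,1]-B[:,1]*A[:,0]).sum(),(A*B).sum());Rm=np.array([[np.cos(th),-np.sin(th)],[np.sin(th),np.cos(th)]])
o=C.mean(0)-Rm@L.mean(0);print("jig",o,np.degrees(th),(C-o)@Rm-L)
np.save("jig.npy",[*o,th])
J=lambda X,Y,z:((ray(c,E,U(X,Y),z)[0,:2]-o)@Rm).round(4)
print("pad",J(543,75,.057),J(543,250,.057),"foot",J(388,115,.02),J(388,212,.02),"jawtop front",J(303,90,.055),J(303,235,.055))
print("knob disc",J(138,157,.06),"bar end",J(22,137,.091),J(22,175,.091),"rails",J(398,88,.017),J(400,237,.017),"stopbolts",J(628,97,.07))
print("knob w",o+Rm@[-.09,0])
E
```

```text
[[ 0.4884 -0.2066]
 [ 0.5878 -0.2235]
 [ 0.5357  0.0389]
 [ 0.6325  0.0199]]
jig [ 0.56290433 -0.08301469] 79.38486250008619 [[-0.00023958  0.00049096]
 [ 0.00149749 -0.00030094]
 [-0.00023547 -0.00077802]
 [-0.00102244  0.000588  ]]
pad [0.0486 0.0282] [ 0.05   -0.0248] foot [-0.0095  0.0166] [-0.0085 -0.0183] jawtop front [-0.0294  0.0233] [-0.0281 -0.0246]
knob disc [-0.0872 -0.0005] bar end [-0.1112  0.0055] [-0.1109 -0.0067] rails [-0.0068  0.0265] [-0.0046 -0.0274] stopbolts [0.0736 0.0211]
knob w [ 0.54632534 -0.1714745 ]
```

```bash
python3 - <<'E'
from h import *
x,y,th=np.load("jig.npy");r=np.radians
q=down(r(37.75));g=[.5443,.2601]
robot.command_gripper(.062)
robot.reach([*g,.10],q)
robot.line_to([*g,.016],speed=.1)
print(robot.state()["contact_force"].round(1) if hasattr(robot.state()["contact_force"],"round") else robot.state()["contact_force"])
robot.command_gripper(.03,40)
s=robot.state();print(s["gripper_width"],s["gripper_force"],s["ee_pos"])
robot.line_to([*g,.18],speed=.2)
Rm=np.array([[np.cos(th),-np.sin(th)],[np.sin(th),np.cos(th)]])
t=np.array([x,y])+Rm@[.0205,0]
robot.reach([*t,.13],down(th))
s=robot.state();print(s["time_s"],s["ee_pos"],s["gripper_width"],s["contact_force"])
look("carry")
cv2.imwrite("pics/carryb.png",cv2.convertScaleAbs(cv2.imread("pics/carry.png"),alpha=1.6))
E
```

```text
[ 0.4 -0.9  0.1]
0.03931890577314083 41.532347202301025 [0.54490135 0.260461   0.01685796]
8.1 [ 0.56682156 -0.06121581  0.12983767] 0.03944722360937184 [-0.12381993  0.36375166 -1.08289732]
```

View pics/carryb.png

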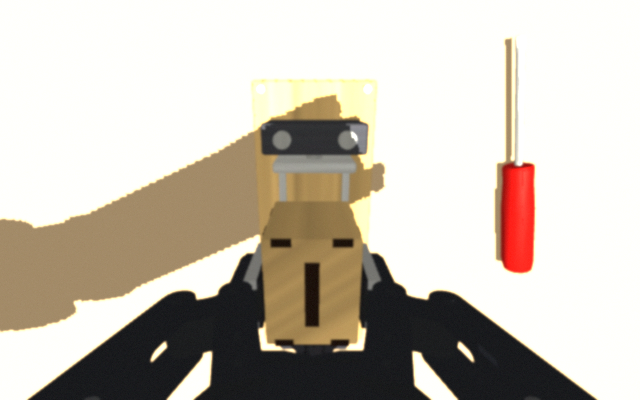

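The gearbox is held square, with its slot from (312,263) to (312,326) and its top face from rows 240 to 343. The pad's near edge is at row 171 and the plate corners at (252,80) and (376,80). I'll compute its offset in the hand and place it.

```bash
python3 - <<'E'
from h import *
x,y,th=np.load("jig.npy");o=np.array([x,y])
Rm=np.array([[np.cos(th),-np.sin(th)],[np.sin(th),np.cos(th)]])
c=viewer.get_calibration("wrist");E=np.load("pics/carry.npy");s=robot.state()
J=lambda p,z:((ray(c,E,p,z)[0,:2]-o)@Rm).round(4)
tcp=(np.array(s["ee_pos"][:2])-o)@Rm
slot=(J((312,263),.164)+J((312,326),.164))/2
print("tcp",tcp,"slot",slot,"face",J((312,240),.164),J((312,343),.164),"pad",J((315,171),.057),"corners",J((252,80),.012),J((376,80),.012))
dx=slot[0]-tcp[0]
print("dx",dx)
if abs(dx)<.006:
    T=lambda z:[*(o+Rm@[.0205-dx,-.0005]),z]
    robot.line_to(T(.045),speed=.15)
    f0=np.array(robot.state()["contact_force"])
    for z in np.arange(.040,.0225,-.001):
        robot.line_to(T(z),speed=.05)
        s=robot.state();f=np.array(s["contact_force"])-f0
        if f[2]>4: break
    print("z",z,s["ee_pos"],f,s["time_s"])
    look("inbed")
    cv2.imwrite("pics/inbedb.png",cv2.convertScaleAbs(cv2.imread("pics/inbed.png"),alpha=1.6))
E
```

```text
tcp [2.24748386e-02 7.60497538e-05] slot [0.02225 0.0011 ] face [0.0471 0.0011] [-0.0015  0.0011] pad [ 0.0513 -0.0009] corners [0.1149 0.0487] [ 0.115  -0.0492]
dx -0.00022483860018759558
z 0.02799999999999999 [ 0.56724581 -0.06276555  0.02884533] [-2.92902495 -0.98165088  7.88091139] 12.1167
```

View pics/inbedb.png

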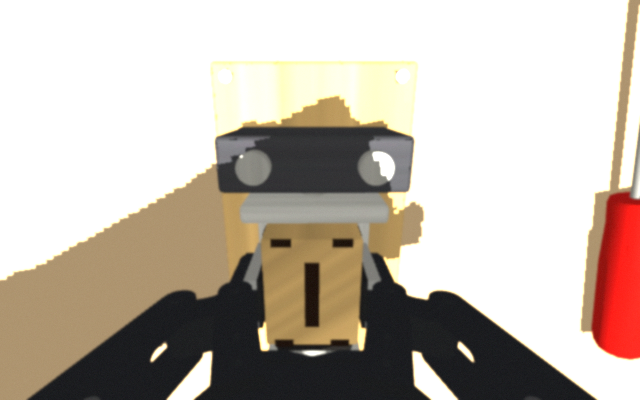

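It touched down at TCP z = 0.0288, exactly as expected for standing on the plate. The pad's front edge is at row 221, with a small gap to the gearbox face at about row 238. I'll release it and look over the knob and the bed.

```bash
python3 - <<'E'
from h import *
x,y,th=np.load("jig.npy");o=np.array([x,y])
Rm=np.array([[np.cos(th),-np.sin(th)],[np.sin(th),np.cos(th)]])
p=robot.state()["ee_pos"]
robot.command_gripper(.058);robot.wait(.3)
robot.line_to([p[0],p[1],.19],speed=.15)
k=o+Rm@[-.09,0]
robot.reach([*k,.19],down(th))
s=robot.state();print(s["time_s"],s["joint_positions"].round(3),s["contact_force"],s["ft_torque"])
look("knob")
cv2.imwrite("pics/knobb.png",cv2.convertScaleAbs(cv2.resize(cv2.imread("pics/knob.png")[0:300,180:450],None,fx=2,fy=2,interpolation=cv2.INTER_CUBIC),alpha=1.8))
E
```

```text
14.5333 [ 0.634  0.514 -0.543  1.762  0.316  0.955 -0.224] [-0.46513345  0.55817188  0.39251153] [ 0.04617377  0.00737954 -0.00366355]
```

View pics/knobb.png

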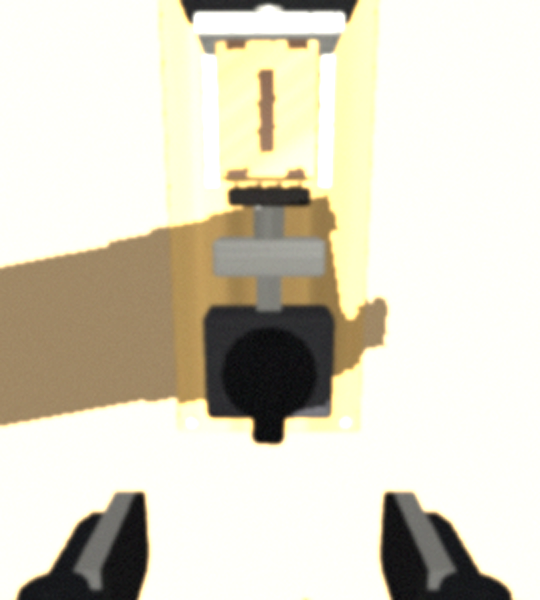

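The gearbox stands in the bed, slot along the jig's x, between the foot (268,195) and the pad (270,30), with a gap at each end. The knob disc is at (269,370), and the bar's near end is at (268,440), aligned with the jig's x.

```bash
python3 - <<'E'
from h import *
x,y,th=np.load("jig.npy");o=np.array([x,y])
Rm=np.array([[np.cos(th),-np.sin(th)],[np.sin(th),np.cos(th)]])
c=viewer.get_calibration("wrist");E=np.load("pics/knob.npy");k=o+Rm@[-.09,0]
J=lambda X,Y,z:((ray(c,E,(180+X/2,Y/2),z)[0,:2]-o)@Rm).round(4)
print("disc",J(269,370,.06),"barend",J(253,441,.091),J(283,441,.091),J(268,441,.091),"slot",(J(266,71,.062)+J(265,150,.062))/2,"pad",J(270,35,.057),"foot top back/front",J(268,205,.054),J(268,187,.054),"jaw",J(268,238,.055))
im=cv2.imread("pics/knob.png")[140:230,270:360].max(2);print(im[40:82:6,30:60])
q0=np.array(robot.state()["joint_positions"])
for d in(-150,-120,-90,-45,0,45,80,100,120,140):
    q=robot.ik([*k,.066],down(th+np.radians(d)));print(d,None if q is None else np.round(q,2))
E
```

```text
disc [-0.087  -0.0005] barend [-0.1095  0.0063] [-0.1095 -0.0062] [-1.095e-01  1.000e-04] slot [0.02045 0.0009 ] pad [ 0.0486 -0.0009] foot top back/front [-0.0154 -0.0001] [-0.008  -0.0001] jaw [-0.0291 -0.0001]
[[ 12  11  12  10  11  11  10   9   9   9   9   9  10  13   8  11  11   9
   10   9   9  10  10   8  10  12  12  10  11  10]
 [  8  13  10  13  10   7   9   8   7  11   9   8  12  11   9   9  10  12
   11  12  10  10  13   8  11   8  11   9  10   9]
 [  8   9   7   9  11   9   8   9   8  10  11  11   9  10   9   9  11   9
    9   8  11  11   6   9   9   7  11  10   9   9]
 [ 11  10  11  10  11  10   8   9  11   9  10  11   8  11   9  11  12  10
   12   9   6   9  11   7   8  10  10  12  10  12]
 [ 12  13  10   9  10  10   9  13  11  11  11  11   8   9   9   6   9  12
    8  10  10   5  10   9   9  10  11  14  20  25]
 [193 196 199 200 194 164 106  48  14   7  10  11   8   9  11   8  10   9
    9  10  15  49 112 171 198 208 213 219 225 224]
 [211 212 214 213 199 158  93  38  13   9   9  11  12  11   9  10   8   9
    9  10  23  71 139 187 206 211 212 213 212 213]]
-150 [ 0.16  0.64  0.08  1.86 -0.08  0.65 -2.51]
-120 [ 0.25  0.63 -0.03  1.85  0.03  0.66 -2.08]
-90 [ 0.33  0.64 -0.14  1.84  0.14  0.67 -1.65]
-45 [ 0.46  0.66 -0.31  1.84  0.3   0.69 -0.99]
0 [ 0.57  0.68 -0.46  1.83  0.44  0.73 -0.32]
45 [ 0.67  0.72 -0.61  1.82  0.57  0.78  0.36]
80 [ 0.76  0.77 -0.74  1.82  0.69  0.83  0.88]
100 [ 0.81  0.8  -0.82  1.82  0.76  0.87  1.18]
120 [ 0.85  0.83 -0.89  1.81  0.82  0.91  1.49]
140 [ 0.89  0.87 -0.96  1.81  0.88  0.95  1.8 ]
```

The gearbox is centred (slot x = 0.020) and the knob axis is confirmed to within 2 mm. Starting the grasp half a turn round (q7 about +2.4) gives 5.1 rad of travel in a single grasp, so I'll grip there and turn the first 1.2 rad, which is below the earliest nip.

```bash
python3 - <<'E'
from h import *
x,y,th=np.load("jig.npy");o=np.array([x,y])
Rm=np.array([[np.cos(th),-np.sin(th)],[np.sin(th),np.cos(th)]])
k=o+Rm@[-.0885,0]
robot.command_gripper(.04)
robot.reach([*k,.15],down(th+np.radians(100)))
robot.reach([*k,.12],down(th+np.pi))
print(robot.state()["joint_positions"].round(2))
robot.line_to([*k,.067],speed=.08)
s=robot.state();F0=np.array(s["contact_force"]);T0=np.array(s["ft_torque"]);np.save("ft0.npy",[F0,T0])
print(s["time_s"],s["joint_positions"].round(3),F0.round(2),T0.round(3))
robot.command_gripper(.005,40)
s=robot.state();q=np.array(s["joint_positions"]);np.save("q.npy",q)
print(s["gripper_width"],s["gripper_force"],(s["contact_force"]-F0).round(1),(s["ft_torque"]-T0).round(3),s["time_s"])
if .011<s["gripper_width"]<.018:
    for i in range(12):
        q[6]-=.1;robot.goto_joints(q)
        s=robot.state();print(round(s["joint_positions"][6],3),(s["contact_force"]-F0).round(1),(s["ft_torque"]-T0).round(3),round(s["time_s"],2))
    np.save("q.npy",q)
E
```

```text
[ 0.99  0.88 -1.15  1.79  0.91  1.11  2.47]
18.1583 [ 0.957  0.947 -1.084  1.808  0.982  1.039  2.43 ] [-0.07  0.36 -0.99] [ 0.007 -0.018 -0.02 ]
0.013359069033810164 42.00793504714966 [ 3.5 -0.3  3.1] [-0.037 -0.626  0.003] 18.5083
2.333 [ 2.7 -0.7 -0. ] [-0.053 -0.391  0.051] 18.76
2.235 [ 2.7 -1.  -1.1] [ 0.025 -0.508  0.041] 19.01
2.135 [ 4.8 -0.1 -1.1] [-0.023 -0.689  0.03 ] 19.26
2.036 [ 4.1 -0.3 -0.7] [-0.031 -0.871  0.012] 19.51
1.935 [ 6.2 -0.9 -2. ] [-0.046 -1.017 -0.011] 19.76
1.835 [ 5.  -0.5 -2. ] [-0.079 -1.04   0.024] 20.01
1.735 [ 5.5 -0.9 -2.2] [-0.12  -1.081  0.019] 20.26
1.635 [ 5.9 -0.8 -2.7] [-0.089 -1.127  0.013] 20.51
1.535 [ 6.  -1.7 -2.9] [-0.119 -1.204  0.019] 20.76
1.435 [ 6.2 -1.1 -2.8] [-0.147 -1.302  0.03 ] 21.01
1.335 [ 6.  -2.1 -2.6] [-0.194 -1.312  0.006] 21.26
1.235 [ 6.1 -1.4 -2.6] [-0.253 -1.394 -0.027] 21.51
```

Free torque is about 0.02 N m and the side force about 6 N. I'll continue in 0.05 rad steps until the torque jumps.

```bash
python3 - <<'E'
from h import *
F0,T0=np.load("ft0.npy");q=np.load("q.npy");log=[]
while q[6]>-2.65:
    q[6]-=.05;robot.goto_joints(q)
    t=[]
    for _ in range(3): robot.wait(.01);t.append(robot.state()["ft_torque"][2]-T0[2])
    s=robot.state();log.append((round(q[6],3),round(float(np.mean(t)),3)))
    if abs(np.mean(t))>.11: break
np.save("q.npy",q);print(log);print((s["contact_force"]-F0).round(1),s["time_s"],s["joint_positions"].round(3))
E
```

```text
[(np.float64(1.18), 0.041), (np.float64(1.13), 0.022), (np.float64(1.08), 0.026), (np.float64(1.03), 0.059), (np.float64(0.98), -0.007), (np.float64(0.93), 0.029), (np.float64(0.88), 0.042), (np.float64(0.83), 0.032), (np.float64(0.78), 0.041), (np.float64(0.73), 0.026), (np.float64(0.68), 0.031), (np.float64(0.63), 0.003), (np.float64(0.58), 0.005), (np.float64(0.53), 0.032), (np.float64(0.48), 0.04), (np.float64(0.43), 0.007), (np.float64(0.38), 0.018), (np.float64(0.33), 0.012), (np.float64(0.28), 0.024), (np.float64(0.23), 0.035), (np.float64(0.18), 0.014), (np.float64(0.13), 0.012), (np.float64(0.08), -0.001), (np.float64(0.03), 0.013), (np.float64(-0.02), 0.015), (np.float64(-0.07), 0.034), (np.float64(-0.12), 0.01), (np.float64(-0.17), -0.01), (np.float64(-0.22), 0.034), (np.float64(-0.27), -0.005), (np.float64(-0.32), -0.003), (np.float64(-0.37), 0.018), (np.float64(-0.42), 0.04), (np.float64(-0.47), 0.088), (np.float64(-0.52), 0.136)]
[ 3.6 -3.8  0.6] 31.1333 [ 0.958  0.946 -1.083  1.806  0.985  1.039 -0.515]
```

Torque has started rising, from 0.04 to 0.09 to 0.14. I'll take small steps to find where it plateaus, which is where the plunger starts yielding.

```bash
python3 - <<'E'
from h import *
F0,T0=np.load("ft0.npy");q=np.load("q.npy");log=[]
for i in range(7):
    q[6]-=.04;robot.goto_joints(q)
    t=[]
    for _ in range(4): robot.wait(.01);t.append(robot.state()["ft_torque"][2]-T0[2])
    s=robot.state();log.append((round(float(q[6]),3),round(float(np.mean(t)),3)))
np.save("q.npy",q);print(log);print((s["contact_force"]-F0).round(1),s["time_s"],s["joint_positions"].round(3),s["gripper_width"])
E
```

```text
[(-0.56, 0.171), (-0.6, 0.172), (-0.64, 0.151), (-0.68, 0.148), (-0.72, 0.167), (-0.76, 0.148), (-0.8, 0.179)]
[ 3.8 -5.2  0.6] 33.1167 [ 0.958  0.946 -1.083  1.806  0.985  1.04  -0.795] 0.013264097500156358
```

The plateau of about 0.16 N m starts near q7 = −0.54. An eighth of a turn past that is −1.30. I'll finish there, release, retreat and look.

```bash
python3 - <<'E'
from h import *
F0,T0=np.load("ft0.npy");q=np.load("q.npy")
while q[6]>-1.299:
    q[6]-=.1;q[6]=max(q[6],-1.30);robot.goto_joints(q)
s=robot.state();print((s["ft_torque"]-T0).round(3),s["joint_positions"][6])
robot.command_gripper(.035)
p=np.array(s["ee_pos"])
robot.line_to([p[0],p[1],.16],speed=.12)
x,y,th=np.load("jig.npy")
robot.reach([p[0],p[1],.20],down(th))
s=robot.state();print(s["time_s"],s["contact_force"],s["gripper_width"])
look("end")
cv2.imwrite("pics/endb.png",cv2.convertScaleAbs(cv2.resize(cv2.imread("pics/end.png")[0:300,180:450],None,fx=2,fy=2,interpolation=cv2.INTER_CUBIC),alpha=1.8))
E
```

```text
[-1.227 -0.229  0.103] -1.2929554905790541
36.3417 [-0.14090534 -0.37144046 -0.45755341] 0.03517786101070708
```

View pics/endb.png

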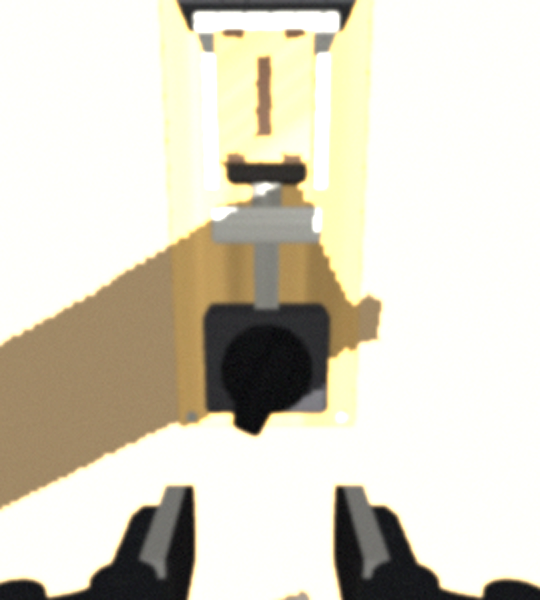

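The gearbox (slot at (264,95)) is square and against the pad, with the foot (266,172) bearing on it. The foot–jaw gap is visibly shorter, with the foot's back edge at row 182 and the jaw front at row 208. I'll check that gap against the earlier picture.

```bash
python3 - <<'E'
from h import *
x,y,th=np.load("jig.npy");o=np.array([x,y])
Rm=np.array([[np.cos(th),-np.sin(th)],[np.sin(th),np.cos(th)]])
c=viewer.get_calibration("wrist")
for n in("knob","end"):
    E=np.load(f"pics/{n}.npy");g=cv2.cvtColor(cv2.imread(f"pics/{n}.png"),cv2.COLOR_BGR2GRAY).astype(float)
    # jaw front edge & foot back edge beside the plunger rod, columns 300-308 & 320-328
    for u0 in(301,321):
        col=g[75:135,u0:u0+6].mean(1);print(n,u0,col.round().astype(int).tolist())
    J=lambda Y,z:((ray(c,E,(313,Y/2),z)[0,:2]-o)@Rm)[0]
    fb,jf=(205,238) if n=="knob" else (183,208)
    print(n,"gap",J(fb,.054)-J(jf,.055),"jaw",J(jf,.055),"foot back",J(fb,.054))
E
```

```text
knob 301 [188, 187, 186, 185, 184, 183, 182, 177, 165, 146, 132, 132, 127, 108, 98, 122, 148, 138, 95, 50, 30, 27, 28, 27, 28, 27, 29, 43, 66, 76, 77, 76, 75, 76, 76, 76, 76, 76, 76, 76, 76, 76, 76, 77, 78, 83, 88, 90, 89, 88, 88, 89, 90, 88, 87, 86, 86, 86, 86, 86]
knob 321 [198, 200, 202, 204, 204, 206, 206, 206, 199, 177, 150, 132, 116, 96, 97, 129, 155, 147, 103, 54, 29, 27, 27, 27, 28, 26, 24, 36, 58, 73, 77, 78, 78, 78, 78, 78, 78, 78, 78, 78, 78, 78, 78, 76, 79, 85, 90, 92, 91, 90, 90, 91, 91, 90, 87, 86, 87, 86, 86, 86]
knob gap 0.01369478845445624 jaw -0.029062527995092204 foot back -0.015367739540635965
end 301 [182, 176, 170, 163, 154, 128, 84, 46, 29, 27, 28, 28, 28, 27, 25, 29, 58, 108, 149, 168, 173, 172, 168, 158, 136, 107, 84, 78, 82, 88, 92, 92, 90, 90, 90, 91, 90, 89, 88, 87, 88, 88, 88, 86, 84, 82, 79, 78, 78, 79, 79, 79, 79, 79, 80, 79, 79, 80, 79, 79]
end 321 [199, 174, 135, 105, 92, 82, 63, 40, 29, 27, 27, 27, 28, 27, 25, 23, 32, 52, 70, 78, 80, 80, 80, 80, 80, 81, 81, 81, 85, 90, 94, 94, 92, 92, 93, 93, 92, 90, 88, 88, 88, 89, 88, 87, 85, 82, 80, 81, 82, 82, 82, 82, 80, 81, 82, 81, 82, 81, 82, 81]
end gap 0.01052876103690946 jaw -0.01594410178011624 foot back -0.005415340743206781
```

The gap shrank from about 14.5 mm to about 10.5 mm, once I allow for seeing the foot's lower back edge in the second view. That is about 4 mm of plunger travel, on target and in agreement with the 0.76 rad turned after the plateau. I'll hand in.

```bash
python3 -c "
from rig import robot
print(robot.hand_in(), robot.state()['time_s'])"
```

```text
the job is handed in; nothing more can be done
the job is handed in; nothing more can be done
```

The job is handed in, but no verdict came back: the gearbox stands in the bed nipped against the stop, the knob went 0.76 rad (about 44°) past nipping, the plunger is in by about 4 mm as measured from the pictures, and everything was released at about 36 s.

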